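Stand the screwdriver in the bore that takes it

TASK

Take the screwdriver from its rest and stand it upright, blade down, in the aluminium tool block, fully home with its handle sitting on the block. The three bores look alike but only one is deep enough, so feel for the right one by trying them gently, without forcing the blade. Leave the tape roll, mug, bottle, multimeter and calculator where they are.

Things in the scene. Friction and masses are not known exactly. Their poses are not given: they have to be found in the camera images.
- driver_grip (a point): Screwdriver, 172 mm long, about 70 g: round 25 mm handle, 90 mm long, and a 6 mm round shaft ending in a flat blade. This point lies on its axis, half-way along the handle, 45 mm from the handle's lower shoulder. Its y axis runs along the screwdriver from blade to handle end. It begins lying in the rest, its axis sloping 0.3 rad with the handle higher, this point 68 mm above the worktop.
- driver_tip (a point): End of the screwdriver's blade, on its axis, 127 mm from driver_grip towards the blade (the axes are those of driver_grip). To the touch the shaft ends 9 mm short of this point.
- tool_rest: Fixed grey plastic rest, 70 x 160 mm base plate on small feet (its top 11 mm above the worktop), with two low V-notches on posts that cradle the screwdriver from below, one near the handle's end and one under the shaft; the middle 100 mm between them is free below and at both sides. Origin on the worktop under its centre; its y axis points along the lying screwdriver towards the handle end. The notches do not rise above the screwdriver's axis.
- tool_block: Fixed aluminium block, 52 x 145 mm, on a dark 85 x 165 x 6 mm base plate; flat top 96 mm above the worktop, with three upright round bores in a row along its y axis, 45 mm apart. Origin under the centre of the base; z up.
- bore_0 (a point): Centre of the mouth of a bore (the one at y = -45 mm of the block), level with the block's top. Bore 11 mm wide with a 1.5 mm chamfer. In one of the three bores, not known beforehand, the shaft goes in all the way (about 75 mm to the touch) until the handle sits on the block, driver_grip then 45 mm above the mouth; in the other two it meets a firm rubber spacer 50 mm below the mouth and the handle stays some 20 to 25 mm above the block.
- bore_1 (a point): Centre of the mouth of a bore (the one at y = 0 mm of the block), level with the block's top. Bore 11 mm wide with a 1.5 mm chamfer. In one of the three bores, not known beforehand, the shaft goes in all the way (about 75 mm to the touch) until the handle sits on the block, driver_grip then 45 mm above the mouth; in the other two it meets a firm rubber spacer 50 mm below the mouth and the handle stays some 20 to 25 mm above the block.
- bore_2 (a point): Centre of the mouth of a bore (the one at y = 45 mm of the block), level with the block's top. Bore 11 mm wide with a 1.5 mm chamfer. In one of the three bores, not known beforehand, the shaft goes in all the way (about 75 mm to the touch) until the handle sits on the block, driver_grip then 45 mm above the mouth; in the other two it meets a firm rubber spacer 50 mm below the mouth and the handle stays some 20 to 25 mm above the block.
- mug: Bystander: white mug with a handle, 95 mm high, loose. Origin under its centre.
- bottle: Bystander: white reagent bottle, 58 mm wide, 130 mm high, loose. Origin under its centre.
- multimeter: Bystander: hand multimeter lying flat, 145 x 70 x 44 mm, loose. Origin under its centre.
- tape: Bystander: roll of beige tape lying flat, 104 mm wide, 25 mm high, loose. Origin under its centre.
- calculator: Bystander: pocket calculator lying flat, 130 x 78 x 16 mm, loose. Origin under its centre.
- driver: The same screwdriver as a whole; origin at the middle of its length, on its underside as it lies; the axes are those of driver_grip.

How it is judged:
At the end, for the whole second after the job is handed in: The screwdriver stands still and released in one of the block's bores, blade down, within 0.12 rad of upright, with the middle of its handle at most 51 mm above the block's top (handle sitting on the block to within 6 mm) (x of driver_grip in the frame of tool_block between -0.012 and 0.012 m and y of driver_grip in the frame of tool_block between -0.06 and 0.06 m and z of driver_grip in the frame of tool_block between 0.125 and 0.147 m and angle between driver_grip's own y axis and vertical below 0.12 rad and linear speed of driver below 0.02 m/s and contact force between the fingers and driver below 0.1 N); the robot touches nothing.
It fails at once if the screwdriver is forced against the block with more than 60 N (contact force between driver and tool_block above 60 N or contact force between driver and spacer_a above 60 N or contact force between driver and spacer_b above 60 N).
It fails at once if a bystander (mug, bottle, multimeter, tape roll, calculator) is shifted by more than 20 mm (distance of any of mug, bottle, multimeter, tape, calculator from where it was at the start of the episode above 0.02 m).
It also fails if it takes over 58 s, if anything falls off the work surface, if the arm or the gripper's body presses on something with over 40 N, if the wrist force passes 120 N, or if a joint passes its speed limit or range.

ROBOT

A 6-joint arm with a two-finger parallel gripper is mounted at the origin on a cart in front of the work surface, level with it; the furniture and walls round the work are solid. World frame = base frame: x ahead of the robot, y to its left, z up, the work surface at z = 0. Lengths are in m, angles in rad, forces in N, time in s.
With the tool pointing down it reaches from about 0.225 to 0.875 m from the base axis. Payload 3.4 kg.
Tool frame: the origin (TCP) lies at the very end of the fingers, on their centre line; the grasp point (between the pads) lies 19 mm behind it; z points along the fingers, y is the line along which they close (so a half turn about z gives the same grasp; the last joint's range is limited). The gripper opens to 85 mm and grips with 20 to 120 N. Pads are 22 mm wide; open, the fingers measure 114 mm over their backs; the gripper's body (76 mm by 85 mm) begins 54 mm behind the grasp point. The pads swing forward as they close: fully open they stand 13 mm farther back than shut.
Start: joints at [-1.39, 0.276, 1.505, -0, 1.361, -0.121], TCP at [0.171, -0.549, 0.231] pointing down, gripper open.
Joint ranges: [-2.89, 2.89], [-0.75, 2.08], [0.22, 2.7], [-1.18, 4.32], [0.11, 2.71], [-2.7, 2.7]. Speed limits (rad/s): [2.57, 2.57, 3.14, 3.14, 3.14, 3.14].

INTERFACE

Orientations are given as a unit quaternion [w, x, y, z].
In Python, from rig import readout, vision, manip gives the robot as it stands.
- The arm moves only by the shell command python3 -m handwheel 'ROWS' [FORCE]. ROWS is JSON, a list of rows, each a list of 3 entries, a list of its own where there are three numbers: the shift along the tool's x, y, z in mm, then the turn, a rotation vector about the tool's x, y, z in units of 6 degrees (1.0 is 6 degrees), then the closure, from -1 (fully open) to 1 (shut), so that 0 is half open. A call has 1 to 20 rows; each row shifts and turns the commanded pose from where the row before left it, along the tool's axes as they then stand; what a row does not reach is not made up. A row lasts 1/8 s, in which the tool goes at most 62.5 mm and 10.7 degrees, less where a joint would pass 70% of its speed; a pose out of reach is approached as far as the arm can. A call is refused whole if a number of a shift passes 62.5 or a number of a turn 1, either way. A call with a gripper value outside its range is refused whole. The fingers move at their own pace and stop on an object; FORCE is the grip in N (left out, the last holds). Time passes only in rows, so rows that do not move let the fingers close. It gives the time, the measured TCP pose, the force, the opening and the grip force at its end, in the units of the state.
- readout.get_state(): the state, without advancing time (a new reading comes with each control period).
- vision.get_image(name): name is "side" or "top" or "wrist"; returns the picture (480x640x3 uint8, blue, green, red); there is no depth.
- vision.camera_params(name): a dict with "intrinsics" (3x3 intrinsics, pixels), "rvec" (rotation vector, rad) and "tvec" (3), from world to camera coordinates, as OpenCV has them; the wrist camera has in their place "hand_eye" (4x4, takes a point from camera to tool coordinates, whose origin is the TCP and whose axes are the flange's). Camera axes: x right, y down, z forward; pixel columns grow to the right and rows downward; lengths in m; the calibration is good to about 2 mm. A picture is of the moment at which its call begins: read the wrist's pose just before it. camera_params takes no time and is no camera call.
- manip.sign_off(): hands the job in; it is judged then, once.
The state is a dict: "clock": time; "qpos": joint angles; "qd": joint speeds; "effort": joint torques, N m; "position": TCP position; "ee_rot": TCP orientation; "contact_force": force on the tool from outside, world axes, zero at the start; "moment": the same for the moment, N m; "width": finger opening in m; "gripper_force": force on a finger pad.
Only numpy, scipy, OpenCV 4.12 (cv2) and the standard library are available. Lean on these libraries where they do the work, as an engineer would, in place of code of your own. Each camera call takes 0.05 s, during which the arm holds its last target. There are 200 camera calls.

## Working session

There is one attempt and no reset: what is moved stays moved. The work goes in short steps, Python scripts to look and compute and a shell command to move; the robot and the scene stay as the last step left them, time stands still between calls to the robot, and variables do not carry over. Pictures are saved under pics/ and viewed, at most 10 in all, crops included, and the job is handed in when it is done.

```bash
mkdir -p pics; ls
python3 - <<'E'
from rig import readout, vision
import cv2
print(readout.get_state())
for n in("top","side"):
    cv2.imwrite(f"pics/{n}0.png",vision.get_image(n)); print(n,vision.camera_params(n))
print(vision.camera_params("wrist"))
E
```

```text
pics
{'clock': 0.0, 'qpos': array([-1.38998150e+00,  2.76576088e-01,  1.50611375e+00,  2.77429778e-05,
        1.36069422e+00, -1.20956290e-01]), 'qd': array([-0.00030464,  0.00048447, -0.00046157, -0.0024637 ,  0.00086371,
       -0.00073691]), 'effort': array([ 2.14428687e-04, -4.16784239e+01, -2.45808238e+01,  2.04763496e-04,
        1.13024900e-02,  9.69722436e-06]), 'position': array([ 0.1708314 , -0.54849519,  0.23045821]), 'ee_rot': array([-8.95704864e-04,  9.88638394e-01,  1.50310754e-01, -1.32458669e-05]), 'contact_force': array([ 0.1001003 ,  0.36046481, -0.40728506]), 'moment': array([ 0.031184  ,  0.02208655, -0.04421801]), 'gripper_force': 0.0, 'width': 0.08531577151277295}
top {'intrinsics': array([[570.71794316,   0.        , 322.68526248],
       [  0.        , 570.71794316, 236.74124768],
       [  0.        ,   0.        ,   1.        ]]), 'rvec': array([ 2.16887313, -2.11910211,  0.19706283]), 'tvec': array([-0.05267407,  0.56685052,  1.27959917])}
side {'intrinsics': array([[572.87284125,   0.        , 319.2094381 ],
       [  0.        , 572.87284125, 246.97290107],
       [  0.        ,   0.        ,   1.        ]]), 'rvec': array([ 0.64051779, -2.56505508,  1.25518783]), 'tvec': array([0.47044774, 0.25790673, 1.48714683])}
{'intrinsics': array([[356.96689361,   0.        , 323.06202518],
       [  0.        , 356.96689361, 244.78725884],
       [  0.        ,   0.        ,   1.        ]]), 'hand_eye': array([[ 5.82056237e-04, -9.59946281e-01, -2.80183510e-01,
         7.05629157e-02],
       [ 9.99999825e-01,  5.88914428e-04,  5.97105814e-05,
        -5.45547253e-04],
       [ 1.07685161e-04, -2.80183496e-01,  9.59946455e-01,
        -1.42057806e-01],
       [ 0.00000000e+00,  0.00000000e+00,  0.00000000e+00,
         1.00000000e+00]])}
```

View pics/top0.png

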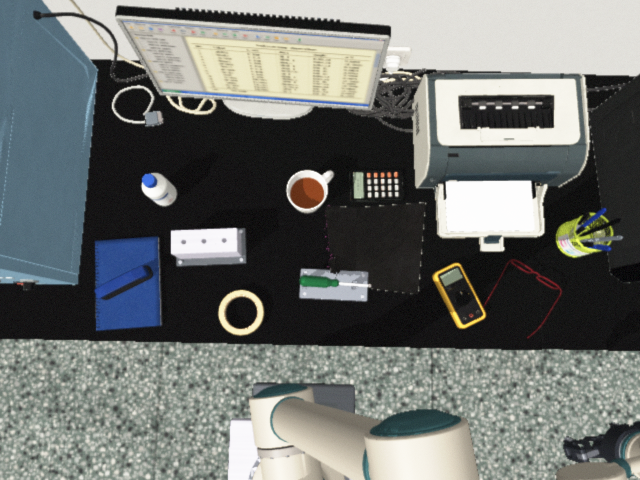

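View pics/side0.png

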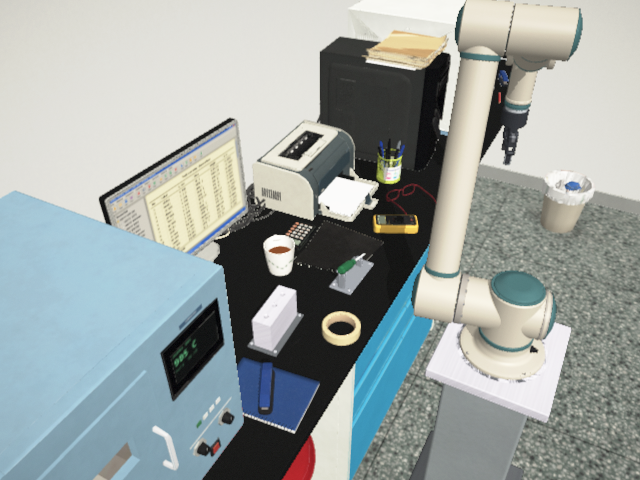

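The top view shows the driver at (301,281)–(371,287), with the handle to the left. The block's bores are at about (182,241), (204,241) and (226,241), with the tape at (241,313) and the mug at (307,190). The side view agrees.

```bash
cat > h.py <<'E'
import numpy as np,cv2
from scipy.spatial.transform import Rotation as R
from rig import readout, vision
def rot(q): return R.from_quat(np.r_[q[1:],q[0]])
def cam(n,st=None):
    p=vision.camera_params(n);K=p["intrinsics"]
    if n=="wrist":
        st=st or readout.get_state();T=np.eye(4);T[:3,:3]=rot(st["ee_rot"]).as_matrix();T[:3,3]=st["position"]
        T=T@p["hand_eye"];return K,T[:3,:3],T[:3,3]
    A=cv2.Rodrigues(p["rvec"])[0];return K,A.T,-A.T@p["tvec"]
def px2w(n,u,v,z,st=None):
    K,A,c=cam(n,st);d=A@np.linalg.solve(K,[u,v,1.]);return c+d*(z-c[2])/d[2]
def w2px(n,P,st=None):
    K,A,c=cam(n,st);q=K@(A.T@(np.array(P)-c));return q[:2]/q[2]
E
python3 - <<'E'
from h import *
np.set_printoptions(precision=4,suppress=True)
print("camtop",cam("top")[2])
for l,u,v,z in [("b",182,241,.096),("b",204,241,.096),("b",226,241,.096),("hend",301,281,.081),("hsh",338,284,.055),("tip",371,287,.03),("grip",320,282.5,.068),("mug",307,190,.05),("tape",241,313,.012),("bottle",160,190,.06),("calc",377,185,.015),("meter",459,296,.03)]:
    print(l,px2w("top",u,v,z))
i=cv2.imread("pics/top0.png")[210:310,150:390]; cv2.imwrite("pics/c.png",cv2.resize(i,None,fx=3.3,fy=3.3,interpolation=2))
E
```

```text
camtop [ 0.3503 -0.0171  1.3559]
b [0.5424 0.274  0.096 ]
b [0.5436 0.2253 0.096 ]
b [0.5448 0.1765 0.096 ]
hend [0.4609 0.0074 0.081 ]
hsh [ 0.4583 -0.0766  0.055 ]
tip [ 0.4551 -0.1547  0.03  ]
grip [ 0.4596 -0.0353  0.068 ]
mug [ 0.6779 -0.0002  0.05  ]
tape [0.3891 0.1462 0.012 ]
bottle [0.6663 0.3404 0.06  ]
calc [ 0.7036 -0.1689  0.015 ]
meter [ 0.4389 -0.36    0.03  ]
```

View pics/c.png

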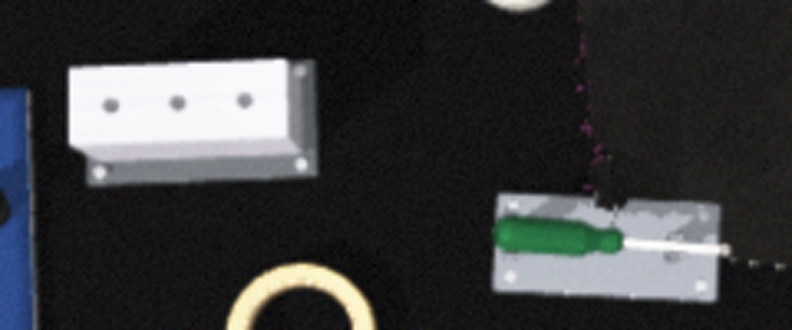

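```bash
cat >> h.py <<'E'
np.set_printoptions(precision=2,suppress=True)
def frame(dh,tilt):
    "tool frame whose x leans towards horizontal dir dh, z down and tilted towards -dh"
    dh=np.r_[dh,0];dh=dh/np.linalg.norm(dh);k=np.array([0,0,1.]);c,s=np.cos(tilt),np.sin(tilt)
    z=-s*dh-c*k;x=c*dh-s*k;return R.from_matrix(np.c_[x,np.cross(z,x),z])
def plan(Rt,tcp=None):
    st=readout.get_state();R0=rot(st["ee_rot"])
    v=(R0.inv()*Rt).as_rotvec(degrees=True)/6;print("turn units total",v)
    if tcp is not None: print("shift mm in tool axes: now",R0.inv().apply(tcp-st["position"])*1e3,"after turn",Rt.inv().apply(tcp-st["position"])*1e3)
E
python3 - <<'E'
from h import *
Rt=frame([.037,1],np.radians(20)); g=np.array([.4596,-.0346,.068])
plan(Rt,g+Rt.apply([0,0,.019])+[0,0,.15]); print(Rt.as_matrix())
E
```

```text
turn units total [ -2.06  -2.91 -11.64]
shift mm in tool axes: now [ 426.33 -398.71   31.12] after turn [ 496.95  269.59 -148.55]
[[ 0.03  1.   -0.01]
 [ 0.94 -0.04 -0.34]
 [-0.34 -0.   -0.94]]
```

```bash
python3 -m handwheel '[[[0,0,-3],[-0.158,-0.224,-0.895],-1],[[0,0,-3],[-0.158,-0.224,-0.895],-1],[[0,0,-3],[-0.158,-0.224,-0.895],-1],[[0,0,-3],[-0.158,-0.224,-0.895],-1],[[0,0,0],[-0.158,-0.224,-0.895],-1],[[0,0,0],[-0.158,-0.224,-0.895],-1],[[0,0,0],[-0.158,-0.224,-0.895],-1],[[0,0,0],[-0.158,-0.224,-0.895],-1],[[0,0,0],[-0.158,-0.224,-0.895],-1],[[0,0,0],[-0.158,-0.224,-0.895],-1],[[0,0,0],[-0.158,-0.224,-0.895],-1],[[0,0,0],[-0.158,-0.224,-0.895],-1],[[0,0,0],[-0.158,-0.224,-0.895],-1],[[0,0,0],[0,0,0],-1]]' 60
python3 -m handwheel '[[[41,22.5,-12],[0,0,0],-1],[[41,22.5,-12],[0,0,0],-1],[[41,22.5,-12],[0,0,0],-1],[[41,22.5,-12],[0,0,0],-1],[[41,22.5,-12],[0,0,0],-1],[[41,22.5,-12],[0,0,0],-1],[[41,22.5,-12],[0,0,0],-1],[[41,22.5,-12],[0,0,0],-1],[[41,22.5,-12],[0,0,0],-1],[[41,22.5,-12],[0,0,0],-1],[[41,22.5,-12],[0,0,0],-1],[[41,22.5,-12],[0,0,0],-1],[[0,0,0],[0,0,0],-1],[[0,0,0],[0,0,0],-1]]'
python3 - <<'E'
from h import *
Rt=frame([.037,1],np.radians(20)); g=np.array([.4596,-.0346,.068])
st=readout.get_state();print(st["qpos"]);plan(Rt,g+Rt.apply([0,0,.019]))
im=vision.get_image("wrist")
d=np.array([.037*np.cos(.3),np.cos(.3),np.sin(.3)])
for k in(-.127,-.045,0,.045): print(k,w2px("wrist",g+k*d,st))
cv2.imwrite("pics/w1.png",im)
E
```

```text
clock: 1.85
position: [0.1709, -0.5476, 0.2427]
ee_rot: [0.12, 0.71, 0.683, -0.125]
contact_force: [-0.6, 0.5, -0.1]
width: 0.0853
gripper_force: 0.0
clock: 3.6
position: [0.4598, -0.0477, 0.2094]
ee_rot: [0.121, 0.709, 0.683, -0.126]
contact_force: [-1.6, 0.7, -0.6]
width: 0.0853
gripper_force: 0.0
[ 0.02  0.15  1.79 -0.37  1.25  0.18]
turn units total [-0.02  0.02 -0.  ]
shift mm in tool axes: now [ 60.97  -0.46 147.25] after turn [ 60.68  -0.7  147.37]
-0.127 [323.37 254.63]
-0.045 [323.37 198.57]
0 [323.37 155.83]
0.045 [323.37  99.42]
```

View pics/w1.png

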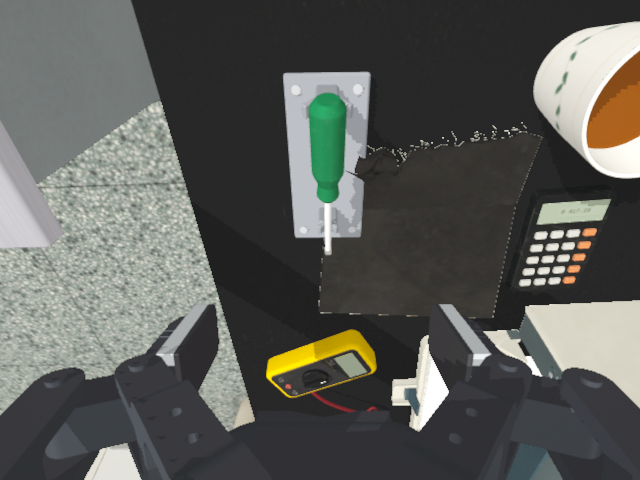

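The wrist view shows the handle from (327,97) to (328,200) and the tip at (328,254). It lies about 4 px (3 mm) to the tool's +y of the prediction, and the position along the axis agrees.

```bash
python3 -m handwheel '[[[30,1.5,10],[0,0,0],-1],[[30.5,1.5,10],[0,0,0],-1],[[0,0,30],[0,0,0],-1],[[0,0,30],[0,0,0],-1],[[0,0,25],[0,0,0],-1],[[0,0,20],[0,0,0],-1],[[0,0,15],[0,0,0],-1],[[0,0,9],[0,0,0],-1],[[0,0,0],[0,0,0],-1],[[0,0,0],[0,0,0],-1]]' 60
python3 -m handwheel '[[[0,0,0],[0,0,0],0],[[0,0,0],[0,0,0],0.4],[[0,0,0],[0,0,0],1],[[0,0,0],[0,0,0],1],[[0,0,0],[0,0,0],1],[[0,0,0],[0,0,0],1],[[0,0,0],[0,0,0],1],[[0,0,0],[0,0,0],1]]' 60
```

```text
clock: 4.9
position: [0.4636, -0.0422, 0.0494]
ee_rot: [0.121, 0.709, 0.683, -0.125]
contact_force: [-0.0, -0.5, 0.1]
width: 0.0853
gripper_force: 0.0
clock: 5.9
position: [0.4629, -0.042, 0.0491]
ee_rot: [0.121, 0.709, 0.683, -0.126]
contact_force: [-2.5, 0.5, 4.9]
width: 0.0237
gripper_force: 58.6
```

```bash
python3 -m handwheel '[[[-3.5,0,-9.4],[0,0,0],1],[[-7,0,-19],[0,0,0],1],[[-10.7,0,-29.4],[0,0,0],1],[[-10.7,0,-29.4],[0,0,0],1],[[-10.7,0,-29.4],[0,0,0],1],[[-10.7,0,-29.4],[0,0,0],1],[[-10.7,0,-29.4],[0,0,0],1],[[-10.7,0,-29.4],[0,0,0],1],[[-10.7,0,-29.4],[0,0,0],1],[[0,0,0],[0,0,0],1]]' 60
python3 -m handwheel '[[[0,0,0],[0,0.71,0],1],[[0,0,0],[0,0.71,0],1],[[0,0,0],[0,0.71,0],1],[[0,0,0],[0,0.71,0],1],[[0,0,0],[0,0.71,0],1],[[0,0,0],[0,0.71,0],1],[[0,0,0],[0,0.71,0],1],[[0,0,0],[0,0.71,0],1],[[0,0,0],[0,0.71,0],1],[[0,0,0],[0,0.71,0],1],[[0,0,0],[0,0.71,0],1],[[0,0,0],[0,0.71,0],1],[[0,0,0],[0,0.71,0],1],[[0,0,0],[0,0.71,0],1],[[0,0,0],[0,0.71,0],1],[[0,0,0],[0,0.71,0],1],[[0,0,0],[0,0.71,0],1],[[0,0,0],[0,0,0],1],[[0,0,0],[0,0,0],1]]'
python3 - <<'E'
from h import *
st=readout.get_state();print(st["qpos"],st["width"]);plan(frame([.037,1],np.radians(20)-(np.pi/2-.3)))
M=rot(st["ee_rot"]); g=st["position"]-M.apply([0,0,.019])
for k in(-.127,-.045,0,.045):
  for n in("wrist","top","side"): print(k,n,w2px(n,g+[0,0,k],st))
for n in("wrist","top","side"): cv2.imwrite(f"pics/{n}2.png",vision.get_image(n))
a=cv2.imread("pics/side2.png"); u,v=map(int,w2px("side",g)); 
b=cv2.imread("pics/top2.png");u2,v2=map(int,w2px("top",g))
f=lambda i,u,v:cv2.resize(i[v-75:v+75,u-60:u+60],None,fx=3.3,fy=3.3,interpolation=2)
print(u,v,u2,v2)
cv2.imwrite("pics/m2.png",np.hstack([f(a,u,v),f(b,u2,v2)]))
E
```

```text
clock: 7.15
position: [0.4649, -0.0417, 0.3006]
ee_rot: [0.123, 0.71, 0.683, -0.123]
contact_force: [-0.4, 0.0, -0.9]
width: 0.0235
gripper_force: 58.8
clock: 9.52
position: [0.4634, -0.0417, 0.2981]
ee_rot: [-0.306, 0.647, 0.623, 0.317]
contact_force: [-0.5, 0.3, -0.8]
width: 0.0234
gripper_force: 58.7
[-0.75  0.31  1.66  0.66  1.82 -0.77] 0.023426535621671574
turn units total [-0.    0.08 -0.01]
-0.127 wrist [324.4  405.67]
-0.127 top [331.29 276.48]
-0.127 side [351.17 228.82]
-0.045 wrist [324.75 367.93]
-0.045 top [332.81 272.42]
-0.045 side [352.17 204.09]
0 wrist [325.07 331.81]
0 top [333.74 269.93]
0 side [352.75 189.81]
0.045 wrist [325.64 269.83]
0.045 top [334.76 267.22]
0.045 side [353.35 175.  ]
352 189 333 269
```

View pics/m2.png

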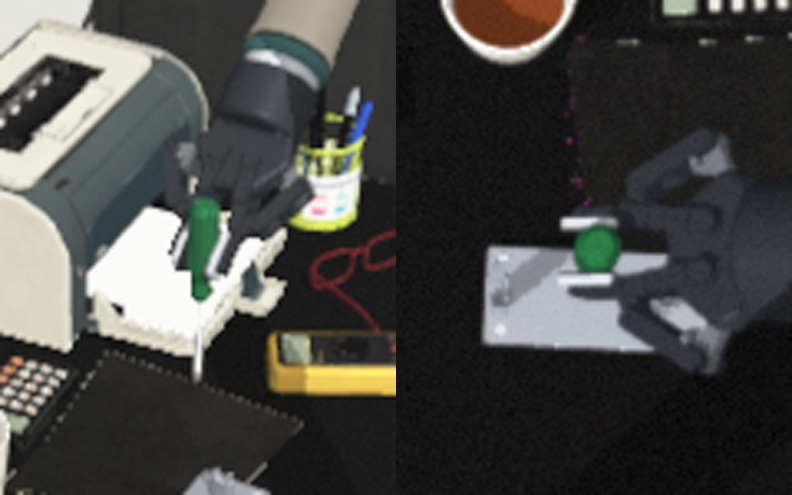

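View pics/wrist2.png

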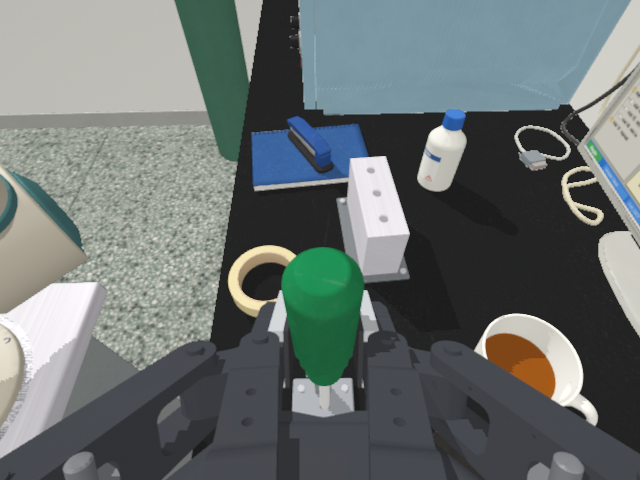

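Side crop: the driver is upright, with the handle end at (354,175) and the tip at (352,228.5), within 1 px of the prediction. Wrist view: the bores are at about (371,170), (376,193) and (383,218), and the handle end at (323,270).

Run:
```python
from h import *
np.set_printoptions(precision=4,suppress=True)
st=readout.get_state()
for u,v in[(371,170),(376,193),(383,218)]: print("wrist",px2w("wrist",u,v,.096,st))
for u,v in[(183.6,241.8),(203.9,240.9),(224.2,240.3)]: print("top",px2w("top",u,v,.096))
# side: find dark bores on block top
for P in[(.544,.2725,.096),(.545,.226,.096),(.546,.180,.096)]: print("side pred",w2px("side",P))
i=cv2.imread("pics/side0.png")[275:335,245:305]; cv2.imwrite("pics/s3.png",cv2.resize(i,None,fx=8,fy=8,interpolation=2))
```

```text
wrist [0.5416 0.2689 0.096 ]
wrist [0.5431 0.2239 0.096 ]
wrist [0.5466 0.18   0.096 ]
top [0.5407 0.2703 0.096 ]
top [0.5438 0.2255 0.096 ]
top [0.5463 0.1805 0.096 ]
side pred [264.3851 315.8048]
side pred [273.7679 304.3733]
side pred [282.6448 293.5527]
```

View pics/s3.png

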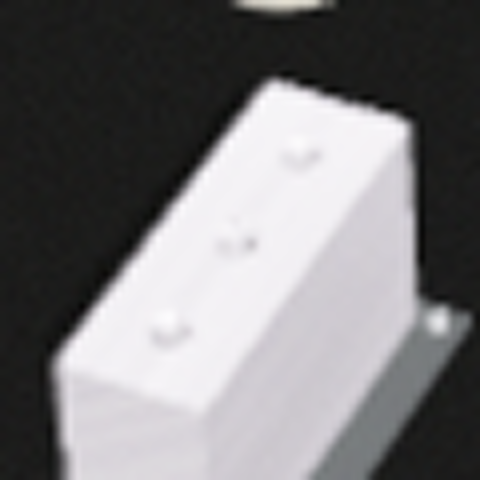

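The side crop puts the bores at (266,315.6), (274.6,305) and (282.5,294), so the three views agree to about 2 mm. I'll start with the near bore at (0.5464, 0.1803).

Run:
```python
from h import *
Rt=frame([.037,1],np.radians(20)-(np.pi/2-.3)); off=Rt.apply([0,0,.019])
p=np.array([.5464,.1803,.096+.127+.008])+off
plan(Rt,p+[0,0,.05]); print("50 down in tool", Rt.inv().apply([0,0,-50]),Rt.inv().apply([10,0,0]),Rt.inv().apply([0,10,0]))
```

```text
turn units total [0.   0.09 0.01]
shift mm in tool axes: now [123.63  74.81 207.48] after turn [121.76  74.76 208.6 ]
50 down in tool [-39.83   0.    30.22] [0.22 9.99 0.29] [ 6.04 -0.37  7.96]
```

```bash
python3 -m handwheel '[[[6,4,10],[0,0.09,0],1],[[12,7,20],[0,0,0],1],[[18,11,31],[0,0,0],1],[[18,11,31],[0,0,0],1],[[18,11,31],[0,0,0],1],[[18,11,31],[0,0,0],1],[[16,10,27],[0,0,0],1],[[12,7,20],[0,0,0],1],[[4,3,8],[0,0,0],1],[[-5,0,4],[0,0,0],1],[[-10,0,8],[0,0,0],1],[[-15,0,11],[0,0,0],1],[[-8,0,6],[0,0,0],1],[[-2,0,1],[0,0,0],1],[[0,0,0],[0,0,0],1],[[0,0,0],[0,0,0],1],[[0,0,0],[0,0,0],1]]'
python3 - <<'E'
from h import *
Rt=frame([.037,1],np.radians(20)-(np.pi/2-.3)); off=Rt.apply([0,0,.019])
p=np.array([.5464,.1803,.096+.127+.008])+off
plan(Rt,p)
st=readout.get_state();print(st["qpos"],st["position"]-off)
g=st["position"]-off
for n in("wrist","side","top"): print(n,"tip",w2px(n,g-[0,0,.127],st),"bore",w2px(n,[.5464,.1803,.096],st),"hend",w2px(n,g+[0,0,.045],st))
f=lambda i,u,v,s,k:cv2.resize(i[int(v)-s:int(v)+s,int(u)-s:int(u)+s],(k,k),interpolation=2)
I={n:vision.get_image(n) for n in("wrist","side","top")}
for n in I: cv2.imwrite(f"pics/{n}3.png",I[n])
cv2.imwrite("pics/m3.png",np.hstack([f(I["wrist"],323,400,50,400),f(I["side"],283,290,40,400)]))
E
```

```text
clock: 11.8
position: [0.5474, 0.1953, 0.2196]
ee_rot: [-0.309, 0.645, 0.621, 0.321]
contact_force: [0.1, -0.0, -1.0]
width: 0.0237
gripper_force: 58.7
turn units total [ 0.01 -0.01  0.  ]
shift mm in tool axes: now [-0.02 -0.45  0.15] after turn [-0.02 -0.45  0.15]
[-0.3   0.37  1.8   0.89  1.41 -0.63] [0.55 0.18 0.23]
wrist tip [324.19 407.54] bore [323.51 410.08] hend [325.87 268.48]
side tip [282.21 291.2 ] bore [282.46 293.57] hend [279.32 238.8 ]
top tip [223.83 239.49] bore [224.31 240.26] hend [210.36 225.23]
```

View pics/m3.png

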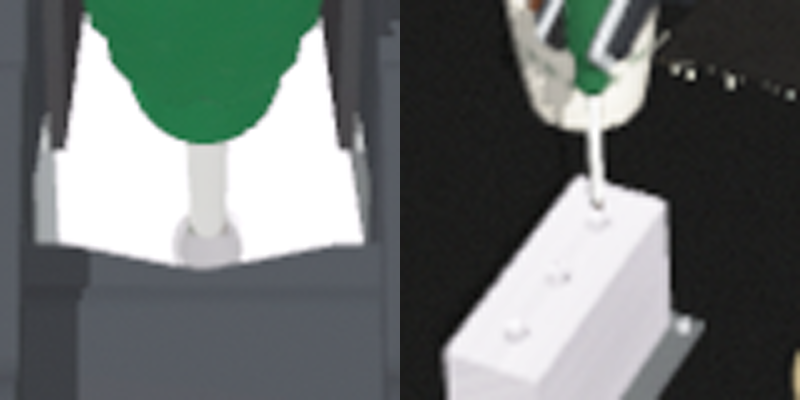

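The wrist crop has the shaft centred over the bore (both at x≈208). The side crop has the tip just above the bore, offset as predicted. Now the gentle insertion.

```bash
python3 -m handwheel '[[[-4,0,3],[0,0,0],1],[[-4,0,3],[0,0,0],1],[[-4,0,3],[0,0,0],1],[[-4,0,3],[0,0,0],1],[[-4,0,3],[0,0,0],1],[[0,0,0],[0,0,0],1]]'
python3 -m handwheel '[[[-4,0,3],[0,0,0],1],[[-4,0,3],[0,0,0],1],[[-4,0,3],[0,0,0],1],[[-4,0,3],[0,0,0],1],[[0,0,0],[0,0,0],1],[[0,0,0],[0,0,0],1]]'
```

```text
clock: 12.7
position: [0.547, 0.1952, 0.1937]
ee_rot: [-0.31, 0.645, 0.621, 0.32]
contact_force: [0.3, -0.4, -0.2]
width: 0.0235
gripper_force: 58.7
clock: 13.45
position: [0.5473, 0.1951, 0.1743]
ee_rot: [-0.309, 0.645, 0.621, 0.321]
contact_force: [0.1, -0.3, -1.5]
width: 0.0235
gripper_force: 58.7
```

```bash
python3 -m handwheel '[[[-4,0,3],[0,0,0],1],[[-4,0,3],[0,0,0],1],[[-4,0,3],[0,0,0],1],[[0,0,0],[0,0,0],1],[[0,0,0],[0,0,0],1]]'
python3 -m handwheel '[[[-2,0,1.5],[0,0,0],1],[[-2,0,1.5],[0,0,0],1],[[0,0,0],[0,0,0],1]]'
python3 -m handwheel '[[[-1.6,0,1.2],[0,0,0],1],[[0,0,0],[0,0,0],1]]'
python3 -m handwheel '[[[-1.6,0,1.2],[0,0,0],1],[[0,0,0],[0,0,0],1]]'
```

```text
clock: 14.08
position: [0.5472, 0.1951, 0.1592]
ee_rot: [-0.309, 0.645, 0.621, 0.321]
contact_force: [-0.1, -0.4, -0.6]
width: 0.0234
gripper_force: 58.7
clock: 14.45
position: [0.5471, 0.195, 0.154]
ee_rot: [-0.309, 0.645, 0.621, 0.32]
contact_force: [0.1, 0.2, -1.7]
width: 0.0233
gripper_force: 58.7
clock: 14.7
position: [0.5471, 0.195, 0.1521]
ee_rot: [-0.309, 0.645, 0.621, 0.32]
contact_force: [0.9, -0.6, -0.3]
width: 0.0233
gripper_force: 58.7
clock: 14.95
position: [0.5471, 0.195, 0.15]
ee_rot: [-0.309, 0.645, 0.621, 0.32]
contact_force: [0.7, -0.2, -0.3]
width: 0.0238
gripper_force: 58.7
```

```bash
for k in 1; do :; done
python3 -m handwheel '[[[-1.6,0,1.2],[0,0,0],1],[[0,0,0],[0,0,0],1]]'
python3 -m handwheel '[[[-1.6,0,1.2],[0,0,0],1],[[0,0,0],[0,0,0],1]]'
python3 -m handwheel '[[[-1.6,0,1.2],[0,0,0],1],[[0,0,0],[0,0,0],1]]' | grep -E 'pos|contact'
```

```text
clock: 15.2
position: [0.5471, 0.195, 0.148]
ee_rot: [-0.309, 0.645, 0.621, 0.32]
contact_force: [-0.3, -1.1, -0.3]
width: 0.0234
gripper_force: 58.7
clock: 15.45
position: [0.5471, 0.195, 0.146]
ee_rot: [-0.309, 0.645, 0.621, 0.32]
contact_force: [-0.5, 0.5, -0.6]
width: 0.0234
gripper_force: 58.7
position: [0.5471, 0.195, 0.144]
contact_force: [0.0, 0.0, -0.5]
```

No contact 58 mm down, so this looks like the deep bore. I'll carry on gently until the handle seats.

```bash
python3 -m handwheel '[[[-1.6,0,1.2],[0,0,0],1],[[-1.6,0,1.2],[0,0,0],1],[[0,0,0],[0,0,0],1]]'| grep -E 'pos|contact'
python3 -m handwheel '[[[-1.6,0,1.2],[0,0,0],1],[[-1.6,0,1.2],[0,0,0],1],[[0,0,0],[0,0,0],1]]'| grep -E 'pos|contact'
python3 -m handwheel '[[[-1.6,0,1.2],[0,0,0],1],[[0,0,0],[0,0,0],1]]' | grep -E 'pos|contact'
```

```text
position: [0.5471, 0.195, 0.14]
contact_force: [0.7, -0.4, 0.2]
position: [0.5471, 0.195, 0.136]
contact_force: [0.4, 0.1, -0.6]
position: [0.5471, 0.195, 0.1341]
contact_force: [0.0, 0.5, -0.3]
```

```bash
python3 -m handwheel '[[[-1.6,0,1.2],[0,0,0],1],[[0,0,0],[0,0,0],1]]'| grep -E 'pos|contact'
python3 -m handwheel '[[[-0.8,0,0.6],[0,0,0],1],[[0,0,0],[0,0,0],1]]'| grep -E 'pos|contact'
python3 -m handwheel '[[[-0.8,0,0.6],[0,0,0],1],[[0,0,0],[0,0,0],1]]'| grep -E 'pos|contact'
python3 -m handwheel '[[[-0.8,0,0.6],[0,0,0],1],[[0,0,0],[0,0,0],1]]' | grep -E 'pos|contact'
```

```text
position: [0.5471, 0.1949, 0.1321]
contact_force: [-0.5, 0.3, -1.3]
position: [0.5472, 0.1949, 0.1311]
contact_force: [0.6, 0.3, -1.0]
position: [0.5472, 0.1949, 0.1301]
contact_force: [0.7, -0.5, -1.0]
position: [0.5472, 0.1949, 0.1292]
contact_force: [1.2, 0.0, -0.3]
```

```bash
python3 -m handwheel '[[[-0.8,0,0.6],[0,0,0],1],[[0,0,0],[0,0,0],1]]'| grep -E 'pos|contact'
python3 -m handwheel '[[[-0.8,0,0.6],[0,0,0],1],[[0,0,0],[0,0,0],1]]' | grep -E 'pos|contact'
```

```text
position: [0.5472, 0.1951, 0.1291]
contact_force: [-1.4, -1.7, 3.8]
position: [0.5473, 0.1952, 0.1291]
contact_force: [-1.7, -3.9, 8.7]
```

The handle is seated: contact at 0.129, and the force rises from 4 to 9 N. Releasing and backing off along the tool axis.

```bash
python3 -m handwheel '[[[0.8,0,-0.6],[0,0,0],1],[[0,0,0],[0,0,0],0.2],[[0,0,0],[0,0,0],-0.2],[[0,0,0],[0,0,0],-0.6],[[0,0,0],[0,0,0],-1],[[0,0,0],[0,0,0],-1],[[0,0,0],[0,0,0],-1],[[0,0,0],[0,0,0],-1],[[0,0,0],[0,0,0],-1]]'
python3 -m handwheel '[[[0,0,-5],[0,0,0],-1],[[0,0,-15],[0,0,0],-1],[[0,0,-25],[0,0,0],-1],[[0,0,-30],[0,0,0],-1],[[0,0,-30],[0,0,0],-1],[[0,0,-20],[0,0,0],-1],[[0,0,0],[0,0,0],-1],[[0,0,0],[0,0,0],-1],[[0,0,0],[0,0,0],-1]]'
python3 - <<'E'
from h import *
b=np.array([.5464,.1803,.096])
for n in("wrist","side"): print(n,"mouth",w2px(n,b),"hend if home",w2px(n,b+[0,0,.09]))
f=lambda i,u,v,s,k:cv2.resize(i[int(v)-s:int(v)+s,int(u)-s:int(u)+s],(k,k),interpolation=2)
u,v=w2px("wrist",b);print(u,v)
a=f(vision.get_image("side"),283,280,50,400);w=cv2.resize(vision.get_image("wrist"),(400,300))
cv2.imwrite("pics/m4.png",np.hstack([a,np.vstack([w,np.zeros((100,400,3),np.uint8)])]))
E
```

```text
clock: 19.32
position: [0.5472, 0.1949, 0.1282]
ee_rot: [-0.309, 0.645, 0.621, 0.321]
contact_force: [-0.6, 0.1, -0.4]
width: 0.0855
gripper_force: 0.0
clock: 20.45
position: [0.543, 0.096, 0.2032]
ee_rot: [-0.31, 0.645, 0.621, 0.32]
contact_force: [0.6, 0.2, 0.0]
width: 0.0857
gripper_force: 0.0
wrist mouth [324.77 274.82] hend if home [325.03 197.62]
side mouth [282.46 293.57] hend if home [281.01 267.28]
324.76584440002637 274.82208955953286
```

View pics/m4.png

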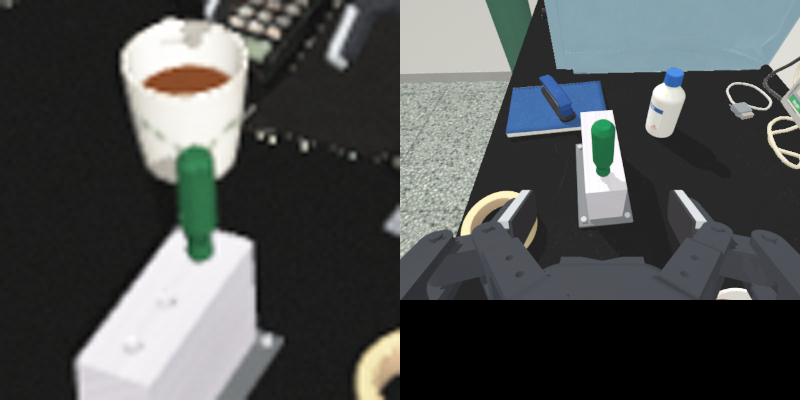

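The screwdriver stands upright with its handle on the block, handle end at side px about (282,267) against (281,267) predicted. The gripper is clear and the bystanders haven't moved.

```bash
python3 -c "
from rig import manip
print(manip.sign_off())"
```

```text
the job is handed in; nothing more can be done
None
```

The screwdriver is standing upright and released, fully home in the bore nearest its rest (the deep one, found on the first try), and the job was handed in at about 20.5 s; no verdict was shown.

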